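# Tuck the new chute liner under the lap of a sample divider

### The job

The small sample divider on the bench needs its new lower liner, the loose plate with the rib. Swing the latch lever free and open the lid until it stands upright or beyond, slip the liner's plain edge (the end the rib stops well short of) under the lapped tail of the upper liner without lifting that liner, and let its lower edge drop in behind the sill so that it lies flat on the chute floor. Finish while still holding the liner pressed flat there, with the push of a thumb (10 to 30 N), so that its screws can be driven from below; leave the tin and the brass weight beside it undisturbed.

Things in the scene. Friction and masses are not known exactly. Their poses are not given: they have to be found in the camera images.
- divider: the whole sample divider, fixed to the bench: grey base plate 270 x 150 mm, a sloping chute under a lid, a feed hopper 245 mm high at the far end, two catch pans under the near end. Origin under the centre of the base plate on the worktop, x along the chute (away from the robot, uphill), z up.
- chute: the fixed chute. Its frame is tilted 15 degrees: x runs up the slope along the floor, y to the left, z square off the floor; origin on the floor's surface at the low end, mid-width. Floor 112 mm wide between walls 45 mm high. Downhill of the sill the floor runs on 24 mm as an open spout; nothing there is higher than the sill
- sill (a point): top middle of the sill's uphill edge: the sill, 5 mm high, crosses the floor from chute x = 0 to 12 mm; the empty bay for the liner runs from x = 12 mm to a 5 mm high stop at x = 150 mm
- keeper (a point): top middle of the latch's keeper, a hook on the left wall (chute x = 53 to 77, y = 64 to 88, z up to 65 mm)
- upper_liner (a joint): lift of the upper liner, rad, 0 = lying down. A plate held only at its head (hinge line at chute x = 235, z = 0 mm); its joggled tail, 3 mm thick, 106 mm wide, stands 8.5 mm clear of the floor, starting at chute x = 123 mm: the lower liner's edge goes beneath it. A light spring and its weight hold it down (about 2 N at the tail edge)
- lap_edge (a point): middle of the underside of the upper liner's tail edge (chute x = 123, z = 8.5 mm when down)
- lid (a joint): opening of the lid, rad: 0 = shut, 1.92 = fully open against its stop. Stiff friction hinges: it stays where it is left; lifting at the bar takes about 3 N. The lid plate, 148 x 124 x 4 mm, lies on the chute walls.
- lid_bar (a point): middle of the lid's handle, a 10 mm round steel bar 80 mm long across the lid's near end, 35 mm clear of the lid's edge, open above and below; it can turn between finger pads
- lid_hinge (a point): middle of the lid's hinge line, which runs along y at the lid's far (uphill) edge, 190 mm from the bar
- latch (a joint): turn of the latch lever, rad: 0 = pointing left, its tip below the keeper hook on the left wall, which stops the lid from lifting; grows as the lever swings (clockwise from above) to point uphill; end of travel 1.6. Light friction, it stays where it is left. The tip is clear of the keeper from about 0.35.
- latch_knob (a point): the latch's upright black knob, 16 mm across and 25 mm tall, standing on the lever 42 mm from the pivot; this point is 15 mm above its foot and 10 mm below its top
- latch_pivot (a point): pivot of the latch lever on the lid's top; its axis is square to the lid (chute z while the lid is shut)
- liner: the loose lower liner, about 0.35 kg: steel plate 130 (x) x 100 (y) x 5 mm with an upright rib along x. Origin at the centre of the underside, z up through the rib. +x is the plain edge that goes under the upper liner.
- liner_rib (a point): middle of the top of the liner's rib, which is 80 mm long, 10 mm thick and rises to 41 mm above the underside; it reaches from x = -58 to +22 mm of the plate
- liner_upper_edge (a point): middle of the plain edge (x = +65 mm), at the underside
- liner_lower_edge (a point): middle of the other end's edge (x = -65 mm), at the underside
- tin: bystander: round aluminium moisture tin, 62 mm across, 40 mm high; origin under its centre
- weight: bystander: brass weight with a knob, 30 mm across, 40 mm high; origin under its centre

How it is judged (in metres and radians):
On the way, in this order (a step that is already met when the one before it is completed fails the run):
1. the latch lever is swung well clear of its keeper (more than 0.7 rad) (value of joint latch above 0.7 rad), for 0.1 s.
2. the lid is open, upright or beyond (more than 1.5 rad) (value of joint lid above 1.5 rad), for 0.2 s.
3. the liner's plain edge is at least 10 mm beneath the upper liner's tail (x of liner_upper_edge in the frame of chute above 0.133 m and z of liner_upper_edge in the frame of chute below 0.006 m), for 0.1 s.
At the end, for the whole second after the job is handed in: the liner lies behind the sill, at least 16 mm under the tail, both edges within 3 mm of the floor and tilt under 0.025 rad; upper liner under 0.02 rad, lid over 1.4 rad; the fingers touch the liner and it is pressed on the chute with 6 to 50 N, at rest (x of liner_upper_edge in the frame of chute above 0.139 m and x of liner_lower_edge in the frame of chute above 0.01 m and z of each of liner_upper_edge, liner_lower_edge in the frame of chute below 0.003 m and angle between the z axis of liner and the z axis of chute, either way round below 0.025 rad and value of joint upper_liner below 0.02 rad and value of joint lid above 1.4 rad and linear speed of liner below 0.01 m/s and contact force between the fingers and liner above 2 N and contact force between liner and chute between 6 and 50 N); the arm keeps its last pose, push and grip.
It fails at once if the upper liner is lifted by more than 0.045 rad (about 5 mm at its tail) (value of joint upper_liner above 0.045 rad).
It fails at once if the liner is rammed against the chute (over 90 N) (contact force between liner and chute above 90 N).
It fails at once if the tin or the weight is moved by more than 20 mm (distance of any of tin, weight from where it was at the start of the episode above 0.02 m).
It also fails if it takes over 64 s, if anything falls off the work surface, if the arm or the gripper's body presses on something with over 40 N, if the wrist force passes 120 N, or if a joint passes its speed limit or range.

### The arm

A 7-joint arm with a two-finger parallel gripper is mounted at the origin on a cart in front of the work surface, level with it; the furniture and walls round the work are solid. World frame = base frame: x ahead of the robot, y to its left, z up, the work surface at z = 0. Lengths are in m, angles in degrees, forces in N, time in s.
With the tool pointing down it reaches from about 0.4 to 0.925 m from the base axis. Payload 4.1 kg.
Tool frame: the origin (TCP) lies midway between the tips of the shut fingers; the grasp point (between the pads) lies 19 mm behind it; z points along the fingers, y is the line along which they close (so a half turn about z gives the same grasp; the last joint's range is limited). The gripper opens to 85 mm and grips with 20 to 120 N. Pads are 22 mm wide; open, the fingers measure 114 mm over their backs; the gripper's body (76 mm by 85 mm) begins 54 mm behind the grasp point. The pads swing forward as they close: fully open they stand 13 mm farther back than shut.
Start: joints at [66.177, 22.827, 2.584, 88.041, -1.071, 69.15, -2.905], TCP at [0.203, -0.618, 0.231] pointing down, gripper open.
Joint ranges: [-161.44, 161.44], [-28.35, 127.94], [-78.24, 83.42], [0, 140.83], [-78.03, 258.03], [13.02, 114.36], [-168.23, 168.23]. Speed limits (degrees/s): [147.25, 147.25, 180, 180, 180, 180, 180].

### API

Orientations are given as a 3x3 rotation matrix whose columns are the frame's x, y, z axes.
In Python, from station import arm, imaging gives the robot as it stands (arm), with the cameras (imaging).
- The arm moves only by the shell command python3 shift.py [OPENING] [FORCE], which reads ROWS from standard input. ROWS is one flat JSON list of numbers that holds 1 to 8 rows one after another, with no inner brackets; each row has 6 numbers: dx, dy, dz in m, then a rotation vector rx, ry, rz in degrees; each row is the pose to reach, as a shift and turn from the pose commanded when the command began, along the tool's axes at that moment; what a row does not reach only later rows make up. A row lasts 1/10 s, in which the tool goes at most 0.05 m and 8.59 degrees, less where a joint would pass 70% of its speed; a pose out of reach is approached as far as the arm can. OPENING is the opening from 0.0 (shut) to 1.0 (fully open), set as the command begins (- or left out keeps the last). The fingers move at their own pace and stop on an object; FORCE is the grip in N (left out, the last holds). Time passes only in rows, so rows that do not move let the fingers close. It prints the time, the measured TCP pose, the force, the opening and the grip force at its end. Input that does not fit is refused with a message, and nothing moves.
- arm.observe(): the state, without advancing time (a new reading comes with each control period).
- imaging.read_camera(name): name is "scene" or "top" or "wrist"; returns a dict with "pixels" (420x560x3 uint8, red, green, blue), "mtx" (3x3 intrinsics, pixels), "world_from_camera" (4x4, takes a point from camera to world coordinates); the wrist camera has in their place "mount" (4x4, takes a point from camera to tool coordinates, whose origin is the TCP and whose axes are the flange's). Camera axes: x right, y up, looking along -z (the intrinsics and any distortion apply to the point x, -y, -z); pixel columns grow to the right and rows downward; lengths in m; the calibration is good to about 2 mm. A picture is of the moment at which its call begins: read the wrist's pose just before it. There is no depth.
- arm.finish_job(): hands the job in; it is judged then, once.
The state is a dict: "t": time; "joint_positions": joint angles; "joint_velocities": joint speeds; "joint_torque": joint torques, N m; "position": TCP position; "orientation": TCP orientation; "ft_force": force on the tool from outside, world axes, zero at the start; "wrist_torque": the same for the moment, N m; "grip_width": opening from 0.0 (shut) to 1.0 (fully open); "grip_force": force on a finger pad.
Only numpy, scipy, OpenCV 4.12 (cv2) and the standard library are available. Lean on these libraries where they do the work, as an engineer would, in place of code of your own. Each camera call takes 0.05 s, during which the arm holds its last target. There are 200 camera calls.

## Working session

There is one attempt and no reset: what is moved stays moved. The work goes in short steps, Python scripts to look and compute and a shell command to move; the robot and the scene stay as the last step left them, time stands still between calls to the robot, and variables do not carry over. Pictures are saved under pics/ and viewed, at most 10 in all, crops included, and the job is handed in when it is done.

```bash
ls; mkdir -p pics; cat > look.py <<'E'
import sys,cv2
from station import arm, imaging
for n in sys.argv[2:]:
    d=imaging.read_camera(n); cv2.imwrite(f'pics/{sys.argv[1]}_{n}.png',d['pixels'][:,:,::-1])
    print(n,d['mtx'].tolist(),d.get('world_from_camera',d.get('mount')).round(4).tolist(),[k for k in d])
E
python3 look.py a scene top; python3 -c "
from station import arm, imaging
print(arm.observe())"
```

```text
pics
shift.py
station.py
scene [[537.0085855317195, 0.0, 282.13644344389303], [0.0, 537.0085855317195, 208.3429476410689], [0.0, 0.0, 1.0]] [[-0.8158, 0.2364, -0.5278, 0.0135], [-0.5781, -0.3067, 0.7561, 0.3875], [0.0169, 0.922, 0.3869, 0.4735], [0.0, 0.0, 0.0, 1.0]] ['pixels', 'mtx', 'world_from_camera']
top [[538.7414863650217, 0.0, 279.3241014639402], [0.0, 538.7414863650217, 202.41202964858132], [0.0, 0.0, 1.0]] [[-0.0041, 0.9874, -0.1583, 0.3387], [-0.9996, -0.0082, -0.0252, -0.2944], [-0.0261, 0.1582, 0.9871, 1.0313], [0.0, 0.0, 0.0, 1.0]] ['pixels', 'mtx', 'world_from_camera']
{'t': 0.1, 'joint_positions': array([66.176999  , 22.87013493,  2.58108685, 88.10853753, -1.07136375,
       69.14908667, -2.90557787]), 'joint_velocities': array([-0.00777371, -0.11870536,  0.03982982, -0.10307463, -0.00618795,
        0.03707572,  0.04193807]), 'joint_torque': array([ 4.41612487e-03, -4.76266479e+01,  1.37045860e+00, -2.54948652e+01,
        1.18769001e-02,  5.05902426e-03, -1.46766490e-05]), 'position': array([ 0.20232172, -0.61710145,  0.23032763]), 'orientation': array([[ 9.50212625e-01,  3.11601500e-01, -6.87679927e-04],
       [ 3.11602231e-01, -9.50211162e-01,  1.67240001e-03],
       [-1.32318792e-04, -1.80341820e-03, -9.99998365e-01]]), 'ft_force': array([-0.45154844,  0.88783506,  0.07525196]), 'wrist_torque': array([0.0199433 , 0.0143273 , 0.00971764]), 'grip_force': 0.0, 'grip_width': 1.0013653846623873}
```

View pics/a_scene.png

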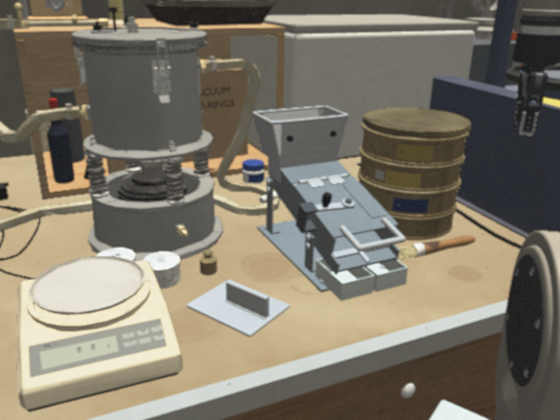

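View pics/a_top.png

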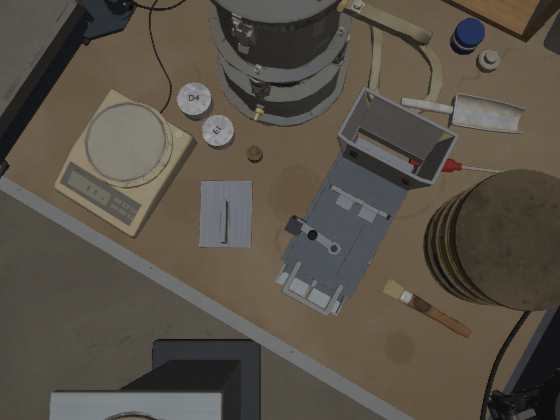

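The top view shows the liner plate at about (201–252, 180–248), with its rib at (224, 200–242). The divider lid is around (335, 230), with the knob at (312, 236), pivot (335, 248) and bar from about (285, 290) to (333, 312). The weight is at (254, 153). I'll make enlarged crops to get precise pixels.

```bash
python3 - <<'E'
import cv2,numpy as np
t=cv2.imread('pics/a_top.png'); s=cv2.imread('pics/a_scene.png')
def crop(im,x,y,w,h,k):
    c=cv2.resize(im[y:y+h,x:x+w],None,fx=k,fy=k,interpolation=cv2.INTER_CUBIC)
    c=cv2.convertScaleAbs(c,alpha=1.5)
    for u in range((x+9)//10*10,x+w,10):
        cv2.line(c,((u-x)*k,0),((u-x)*k,6 if u%50 else 14),(0,0,255),1)
        if u%20==0: cv2.putText(c,str(u),((u-x)*k-8,24),0,.35,(0,0,255),1)
    for v in range((y+9)//10*10,y+h,10):
        cv2.line(c,(0,(v-y)*k),(6,(v-y)*k),(0,0,255),1)
        if v%20==0: cv2.putText(c,str(v),(8,(v-y)*k+4),0,.35,(0,0,255),1)
    return c
cv2.imwrite('pics/b1.png',crop(t,270,170,160,150,4)); cv2.imwrite('pics/b2.png',crop(s,250,160,170,145,4))
cv2.imwrite('pics/b3.png',np.hstack([crop(t,190,130,80,130,4),crop(s,180,240,115,130,4)]))
E
```

```text
(no output)
```

View pics/b1.png

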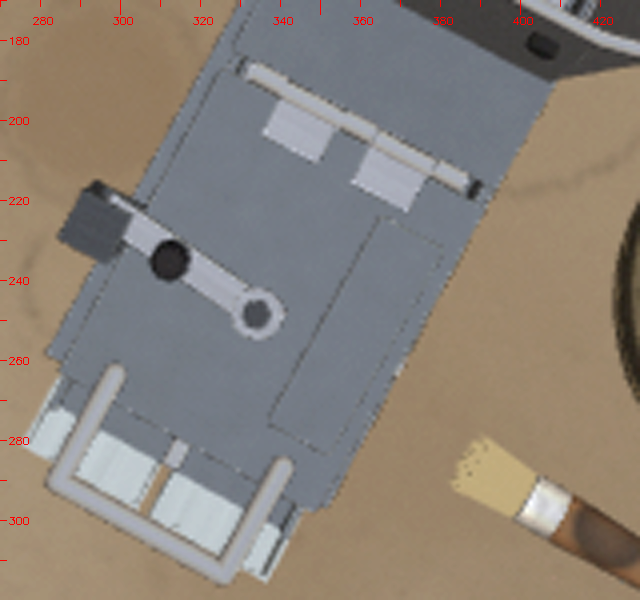

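View pics/b2.png

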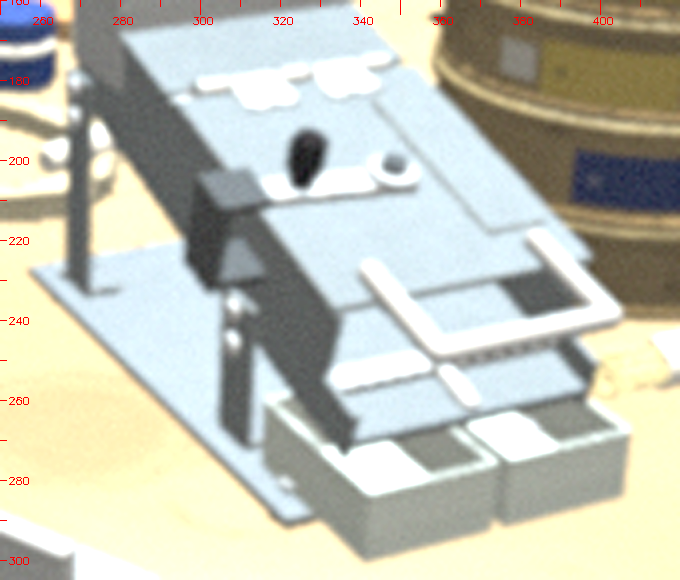

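View pics/b3.png

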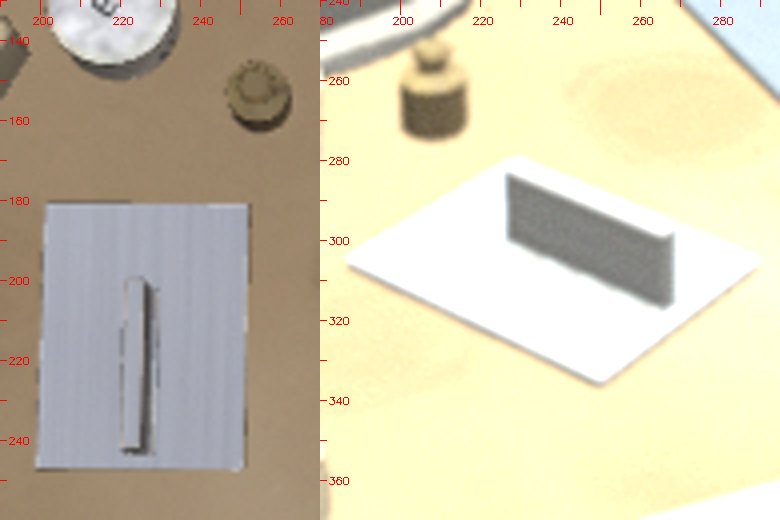

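Crops show in top / scene pixels: bar ends (285.5,291)/(360,246) and (326.3,313.8)/(403.8,238.3); pivot (334,248.5)/(348.5,200.5); knob top (312.5,234.5)/(327.5,194). Hinge rod ends are (330.5,187)/(300,181) and (388.7,217)/(349.5,175). The rib top runs from (223.5,200) to (222.5,242) in the top view.

```bash
cat > geo.py <<'E'
import numpy as np
from station import arm, imaging
K={'scene':(537.009,282.136,208.343),'top':(538.741,279.324,202.412)}
M={'scene':np.array([[-0.8158,0.2364,-0.5278,0.0135],[-0.5781,-0.3067,0.7561,0.3875],[0.0169,0.922,0.3869,0.4735]]),
'top':np.array([[-0.0041,0.9874,-0.1583,0.3387],[-0.9996,-0.0082,-0.0252,-0.2944],[-0.0261,0.1582,0.9871,1.0313]])}
def ray(c,u,v):
    f,a,b=K[c]; d=M[c][:,:3]@np.array([(u-a)/f,-(v-b)/f,-1]); return M[c][:,3],d/np.linalg.norm(d)
def tri(t,s):
    o,d=zip(ray('top',*t),ray('scene',*s)); A=sum(np.eye(3)-np.outer(x,x) for x in d)
    p=np.linalg.solve(A,sum((np.eye(3)-np.outer(x,x))@y for x,y in zip(d,o)))
    return p,np.linalg.norm(np.cross(p-o[0],d[0]))*2
def onz(c,u,v,z):
    o,d=ray(c,u,v); return o+d*(z-o[2])/d[2]
E
python3 - <<'E'
from geo import *
np.set_printoptions(precision=4,suppress=True)
P={}
for n,t,s in [('barL',(285.5,291),(360,246)),('barR',(326.3,313.8),(403.8,238.3)),('pivot',(334,248.5),(348.5,200.5)),('knobtop',(312.5,234.5),(327.5,194)),('hL',(330.5,187),(300,181)),('hR',(388.7,217),(349.5,175)),
('ribfar',(223.5,200),(227.5,284)),('ribnear',(222.5,242),(266,299)),('pl',(201,181),(227.5,280)),('wt',(254,152.5),(207,251))]:
    P[n],e=tri(t,s); print(n,P[n],round(e,4))
h=(P['hL']+P['hR'])/2; b=(P['barL']+P['barR'])/2
print('hinge',h,'bar',b,np.linalg.norm(h-b)); d=h-b; print('yaw',np.degrees(np.arctan2(d[1],d[0])),'tilt',np.degrees(np.arctan2(d[2],np.hypot(*d[:2]))))
for n in ['bar','h']:
    e=P[n+'L']-P[n+'R']; print(np.degrees(np.arctan2(-e[0],e[1])),np.linalg.norm(e))
print('plate',[onz('top',*p,.005) for p in [(201.5,181),(252,181),(250.5,247.5),(199,247)]])
print('rib z41',onz('top',223.5,200,.041),onz('top',222.5,242.5,.041))
E
```

```text
barL [ 0.3347 -0.2808  0.1067] 0.0006
barR [ 0.295  -0.3498  0.1048] 0.0038
pivot [ 0.4028 -0.3622  0.1387] 0.0026
knobtop [ 0.4241 -0.3267  0.1563] 0.0035
hL [ 0.5015 -0.3586  0.153 ] 0.0073
hR [ 0.4524 -0.4527  0.1485] 0.0047
ribfar [ 0.5028 -0.1648  0.0354] 0.0026
ribnear [ 0.4246 -0.1635  0.0379] 0.0001
pl [ 0.5129 -0.1399  0.0584] 0.0533
wt [ 0.5945 -0.2209  0.0414] 0.0023
hinge [ 0.4769 -0.4056  0.1508] bar [ 0.3149 -0.3153  0.1058] 0.19094172219504676
yaw -29.143813970135927 tilt 13.642096894682362
-29.87669486938352 0.07960858600166879
-27.55036934966209 0.10618488299974539
plate [array([ 0.5468, -0.1166,  0.005 ]), array([ 0.5459, -0.2152,  0.005 ]), array([ 0.4167, -0.2129,  0.005 ]), array([ 0.4182, -0.1142,  0.005 ])]
rib z41 [ 0.5029 -0.1648  0.041 ] [ 0.4235 -0.1639  0.041 ]
```

```bash
cat >> geo.py <<'E'
from scipy.spatial.transform import Rotation as Ro
np.set_printoptions(precision=4,suppress=True)
YAW=-29.5
def Rc(pitch=15): return Ro.from_euler('ZY',[YAW,-pitch],degrees=True).as_matrix()
def tool(ydir,down): 
    z=np.array(down)/np.linalg.norm(down); y=np.array(ydir)-z*np.dot(ydir,z); y/=np.linalg.norm(y)
    return np.column_stack([np.cross(y,z),y,z])
def go(p,R):
    s=arm.observe(); R0=s['orientation']
    print('shift',R0.T@(np.array(p)-s['position']),'rot',np.degrees(Ro.from_matrix(R0.T@R).as_rotvec()))
E
python3 - <<'E'
from geo import *
R=Rc(); piv=np.array([.4028,-.3622,.1387])
for n,p in dict(bar=[.3149,-.3153,.1058],hinge=[.4769,-.4056,.1508],knobtop=[.4241,-.3267,.1563],pivot=piv,bL=[ 0.3347,-0.2808,0.1067],bR=[ 0.295,-0.3498,0.1048]).items():
    print(n,R.T@(np.array(p)-piv)+[65,0,0]*np.array(.001))
# keeper top corners at est height
for uv in [(294.5,216),(303,221),(284.5,227.5),(296,235.5)]: print('kp',R.T@(onz('top',*uv,.130)-piv))
T=tool(R[:,0],-R[:,2]); k=np.array([.4241,-.3267,.1563])
go(k+R[:,2]*.06,T)
E
```

```text
bar [-0.0397 -0.0025 -0.006 ]
hinge [ 0.1511 -0.0013 -0.0105]
knobtop [0.0706 0.0414 0.0167]
pivot [0.065 0.    0.   ]
bL [-0.0393  0.0373 -0.0052]
bR [-0.0403 -0.0423 -0.0069]
kp [ 0.0146  0.0849 -0.0129]
kp [ 0.0142  0.0683 -0.0128]
kp [-0.0097  0.0901 -0.0064]
kp [-0.0121  0.0667 -0.0058]
shift [ 0.2908 -0.2183  0.0164] rot [-14.4108   5.5117 -42.1033]
```

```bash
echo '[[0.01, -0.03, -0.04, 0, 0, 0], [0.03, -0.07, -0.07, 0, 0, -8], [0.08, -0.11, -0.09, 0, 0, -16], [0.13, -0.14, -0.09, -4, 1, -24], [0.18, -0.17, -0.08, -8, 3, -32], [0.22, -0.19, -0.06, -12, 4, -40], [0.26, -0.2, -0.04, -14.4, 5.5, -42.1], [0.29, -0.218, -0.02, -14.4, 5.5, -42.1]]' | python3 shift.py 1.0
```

```text
refused: ROWS must be one flat list, 6 numbers to a row, no inner brackets. Nothing was moved.
```

Wrong form. The message asks for one flat list, 6 numbers to a row, no inner brackets, so I'll send the same numbers that way.

```bash
echo '[0.01, -0.03, -0.04, 0, 0, 0, 0.03, -0.07, -0.07, 0, 0, -8, 0.08, -0.11, -0.09, 0, 0, -16, 0.13, -0.14, -0.09, -4, 1, -24, 0.18, -0.17, -0.08, -8, 3, -32, 0.22, -0.19, -0.06, -12, 4, -40, 0.26, -0.2, -0.04, -14.4, 5.5, -42.1, 0.29, -0.218, -0.02, -14.4, 5.5, -42.1]' | python3 shift.py 1.0
python3 - <<'E'
from geo import *
R=Rc();T=tool(R[:,0],-R[:,2]); k=np.array([.4241,-.3267,.1563])
print(arm.observe()['position']);go(k+R[:,2]*.06,T);go(k-R[:,2]*.012,T)
E
```

```text
t: 0.9
position: [0.3971, -0.3313, 0.2599]
orientation: [[0.493, 0.84, 0.227], [0.87, -0.476, -0.131], [-0.002, 0.262, -0.965]]
ft_force: [0.4, -0.7, 0.3]
grip_width: 0.997
grip_force: 0.0
[ 0.3971 -0.3313  0.2599]
shift [ 0.0174 -0.0065  0.0455] rot [ 0.1939  0.1436 -0.0312]
shift [ 0.0176 -0.0067  0.1175] rot [ 0.1939  0.1436 -0.0312]
```

```bash
echo '[0.0175, -0.0065, 0.04, 0, 0, 0, 0.0175, -0.0065, 0.08, 0, 0, 0, 0.0175, -0.0065, 0.116, 0, 0, 0, 0.0175, -0.0065, 0.116, 0, 0, 0]' | python3 shift.py 0.6
echo '[0, 0, 0, 0, 0, 0, 0, 0, 0, 0, 0, 0, 0, 0, 0, 0, 0, 0, 0, 0, 0, 0, 0, 0, 0, 0, 0, 0, 0, 0]' | python3 shift.py 0 20;python3 - <<'E'
from geo import *
R=Rc(); print(R.T@(arm.observe()['position']-[.4028,-.3622,.1387]))
E
python3 look.py c wrist
```

```text
t: 1.3
position: [0.4242, -0.3266, 0.1411]
orientation: [[0.491, 0.843, 0.218], [0.871, -0.476, -0.122], [0.001, 0.25, -0.968]]
ft_force: [-0.7, 0.8, -0.8]
grip_width: 0.599
grip_force: 0.0
t: 1.8
position: [0.4275, -0.3298, 0.1482]
orientation: [[0.493, 0.84, 0.228], [0.87, -0.475, -0.131], [-0.002, 0.263, -0.965]]
ft_force: [-2.8, 1.2, 6.2]
grip_width: 0.17
grip_force: 19.9
[0.0078 0.0403 0.0077]
wrist [[328.24957484838427, 0.0, 278.6540104603397], [0.0, 328.24957484838427, 206.31833705070378], [0.0, 0.0, 1.0]] [[0.0005, 0.9582, 0.2862, 0.0722], [1.0, -0.0005, -0.0003, -0.0], [-0.0001, 0.2862, -0.9582, -0.143], [0.0, 0.0, 0.0, 1.0]] ['pixels', 'mtx', 'mount']
```

View pics/c_wrist.png

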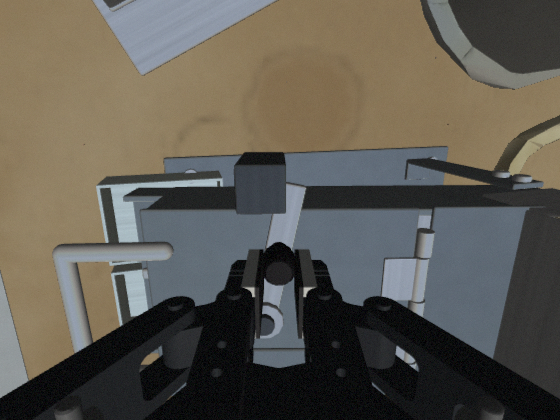

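The wrist view shows the knob (275,262) held between the pads. I'll swing it along its arc.

```bash
echo '[-0.0005, 0.006, 0, 0, 0, 0, -0.002, 0.0124, 0, 0, 0, 0, -0.004, 0.018, 0, 0, 0, 0, -0.0073, 0.0237, 0, 0, 0, 0, -0.0115, 0.0285, 0, 0, 0, 0, -0.016, 0.033, 0, 0, 0, 0, -0.021, 0.0365, 0, 0, 0, 0, -0.027, 0.039, 0, 0, 0, 0]' | python3 shift.py
echo '[0, 0, 0, 0, 0, 0]' | python3 shift.py 0.6;echo '[0, 0, 0, 0, 0, 0, 0, 0, -0.04, 0, 0, 0, 0, 0, -0.08, 0, 0, 0, 0, 0, -0.08, 0, 0, 0]' | python3 shift.py 1.0
python3 look.py d top scene wrist >/dev/null
python3 - <<'E'
from geo import *
import cv2
R=Rc();T=tool(R[:,0],-R[:,2]); b=np.array([.3149,-.3153,.1058])
go(b+R[:,2]*.04,T);go(b-R[:,2]*.012,T)
t=cv2.imread('pics/d_top.png')[170:320,270:430]; s=cv2.imread('pics/d_scene.png')[150:300,250:410]
cv2.imwrite('pics/d1.png',np.hstack([cv2.resize(x,None,fx=2.5,fy=2.5) for x in (t,s)]))
E
```

```text
t: 2.65
position: [0.4428, -0.3691, 0.1561]
orientation: [[0.493, 0.842, 0.218], [0.87, -0.477, -0.124], [-0.001, 0.251, -0.968]]
ft_force: [-10.9, 9.1, 10.7]
grip_width: 0.17
grip_force: 21.2
t: 2.75
position: [0.445, -0.372, 0.1568]
orientation: [[0.494, 0.84, 0.224], [0.869, -0.477, -0.13], [-0.002, 0.259, -0.966]]
ft_force: [-0.9, 0.4, 0.7]
grip_width: 0.327
grip_force: 0.0
t: 3.15
position: [0.4312, -0.363, 0.2405]
orientation: [[0.493, 0.838, 0.235], [0.87, -0.473, -0.137], [-0.004, 0.272, -0.962]]
ft_force: [1.0, -0.2, 0.8]
grip_width: 0.993
grip_force: 0.0
shift [-0.0161 -0.1504  0.0521] rot [0.1044 0.0813 0.0359]
shift [-0.0161 -0.1505  0.1041] rot [0.1044 0.0813 0.0359]
```

View pics/d1.png

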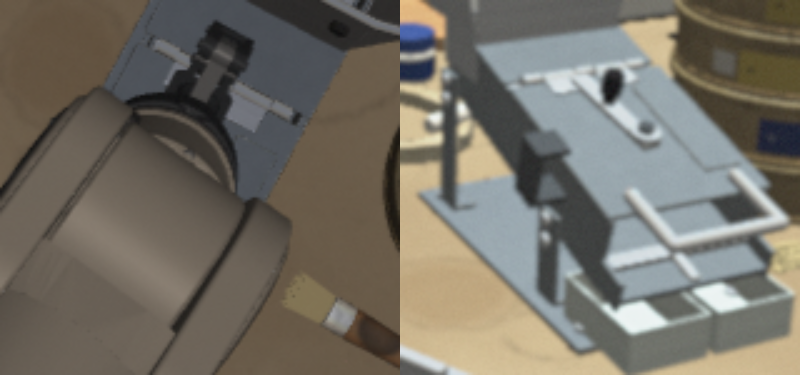

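Scene crop: the lever now points uphill, knob at crop (612,85). Next is the bar.

```bash
echo '[-0.004, -0.04, 0, 0, 0, 0, -0.008, -0.08, 0, 0, 0, 0, -0.012, -0.12, 0.01, 0, 0, 0, -0.016, -0.15, 0.03, 0, 0, 0, -0.016, -0.15, 0.05, 0, 0, 0, -0.016, -0.15, 0.08, 0, 0, 0, -0.016, -0.15, 0.104, 0, 0, 0, -0.016, -0.15, 0.104, 0, 0, 0]' | python3 shift.py 0.4
echo '[0, 0, 0, 0, 0, 0, 0, 0, 0, 0, 0, 0, 0, 0, 0, 0, 0, 0, 0, 0, 0, 0, 0, 0]' | python3 shift.py 0 40
python3 - <<'E'
from geo import *
R=Rc();s=arm.observe();print(R.T@(s['position']-[.3149,-.3153,.1058]))
h=np.array([.4769,-.4056,.1508]); rel=R.T@(s['position']-R[:,2]*-.012-h); print(rel)
E
```

```text
t: 4.1
position: [0.316, -0.3145, 0.0905]
orientation: [[0.491, 0.843, 0.22], [0.871, -0.476, -0.122], [0.002, 0.252, -0.968]]
ft_force: [-0.7, 1.0, 0.2]
grip_width: 0.401
grip_force: 0.0
t: 4.5
position: [0.317, -0.3164, 0.0945]
orientation: [[0.492, 0.841, 0.225], [0.87, -0.475, -0.129], [-0.001, 0.259, -0.966]]
ft_force: [-3.1, 2.0, -0.4]
grip_width: 0.097
grip_force: 39.3
[-0.0006  0.     -0.0115]
[-0.1914 -0.0011  0.005 ]
```

```bash
echo '[0, 0.001, -0.014, 0, 0, 0, 0, 0.002, -0.028, 0, 0, 0, 0, 0.005, -0.0425, 0, 0, 0, 0, 0.0085, -0.056, 0, 0, 0, 0, 0.019, -0.0826, 0, 0, 0, 0, 0.033, -0.107, 0, 0, 0, 0, 0.051, -0.1295, 0, 0, 0, 0, 0.051, -0.1295, 0, 0, 0]' | python3 shift.py
python3 - <<'E'
from geo import *
R=Rc();s=arm.observe();rel=R.T@(s['position']+R[:,2]*.012-[.4769,-.4056,.1508]); print(rel,np.arctan2(rel[2],-rel[0]),np.hypot(rel[0],rel[2]),R.T@s['ft_force'])
E
```

```text
t: 5.3
position: [0.3354, -0.3268, 0.2378]
orientation: [[0.492, 0.839, 0.234], [0.871, -0.472, -0.136], [-0.004, 0.27, -0.963]]
ft_force: [3.7, -1.7, -2.0]
grip_width: 0.094
grip_force: 40.1
[-0.134  -0.0011  0.1379] 0.7999366656258012 0.19229921124794516 [ 3.4113  0.3227 -2.949 ]
```

```bash
echo '[0, 0.021, -0.0193, 0, 0, 0, 0, 0.0445, -0.0353, 0, 0, 0, 0, 0.07, -0.0476, 0, 0, 0, 0, 0.0975, -0.056, 0, 0, 0, 0, 0.1255, -0.06, 0, 0, 0, 0, 0.154, -0.06, 0, 0, 0, 0, 0.173, -0.0575, 0, 0, 0, 0, 0.173, -0.0575, 0, 0, 0]' | python3 shift.py
python3 - <<'E'
from geo import *
R=Rc();s=arm.observe();rel=R.T@(s['position']+R[:,2]*.012-[.4769,-.4056,.1508]); print(rel,np.arctan2(rel[2],-rel[0]),np.hypot(rel[0],rel[2]),R.T@s['ft_force'])
E
```

```text
t: 6.1
position: [0.4661, -0.3999, 0.3338]
orientation: [[0.491, 0.84, 0.229], [0.871, -0.474, -0.13], [-0.001, 0.263, -0.965]]
ft_force: [2.2, 0.8, 2.0]
grip_width: 0.093
grip_force: 39.5
[ 0.0356 -0.0003  0.1919] 1.7539874018168113 0.1951549760001252 [2.0399 1.749  1.5573]
```

```bash
echo '[0, 0, 0, 0, 0, 0, 0, 0, 0, 0, 0, 0, 0, 0, -0.03, 0, 0, 0, 0, 0, -0.06, 0, 0, 0, 0, 0, -0.06, 0, 0, 0]' | python3 shift.py 0.5
python3 look.py e top scene >/dev/null; python3 - <<'E'
from geo import *
import cv2
s=arm.observe();print(s['position'],s['joint_positions'])
a=np.radians(-.9); y=np.array([np.sin(a),-np.cos(a),0])
T=tool(y,[0,0,-1]); go([.486,-.1645,.15],T)
t=cv2.imread('pics/e_top.png')[170:320,270:430]; s=cv2.imread('pics/e_scene.png')[150:300,250:410]
cv2.imwrite('pics/e1.png',np.hstack([cv2.resize(x,None,fx=2.5,fy=2.5) for x in (t,s)]))
E
```

```text
t: 6.6
position: [0.4503, -0.3925, 0.3961]
orientation: [[0.494, 0.838, 0.231], [0.87, -0.475, -0.135], [-0.004, 0.268, -0.964]]
ft_force: [0.4, -0.0, 0.2]
grip_width: 0.497
grip_force: 0.0
[ 0.4494 -0.3916  0.3916] [ 53.3316   4.2705 -16.2559  93.0603  -0.7461  67.831    7.9228]
shift [ 0.2161 -0.1404  0.2119] rot [13.7187 -7.9808 60.9855]
```

```bash
echo '[0.03, -0.02, 0, 2, -1, 8, 0.06, -0.04, 0.01, 4, -2, 16, 0.09, -0.06, 0.04, 6, -3, 24, 0.12, -0.08, 0.07, 8, -4, 32, 0.15, -0.1, 0.1, 9, -5, 40, 0.18, -0.12, 0.14, 11, -6.5, 48, 0.2, -0.13, 0.18, 12.5, -7.5, 55.5, 0.2161, -0.1404, 0.2119, 13.72, -7.98, 60.99]' | python3 shift.py 0.5
echo '[0, 0, 0, 0, 0, 0, 0, 0, 0, 0, 0, 0]' | python3 shift.py; python3 look.py f wrist > /dev/null
python3 - <<'E'
from geo import *
import cv2
a=np.radians(-.9); y=np.array([np.sin(a),-np.cos(a),0])
T=tool(y,[0,0,-1]); go([.486,-.1645,.014],T); print(arm.observe()['position'])
e=cv2.imread('pics/e1.png'); w=cv2.resize(cv2.imread('pics/f_wrist.png'),(300,225)); e[:225,:300]=w if 0 else e[:225,:300]
cv2.imwrite('pics/f1.png',np.vstack([e[:, :],np.hstack([w,np.zeros((225,500,3),np.uint8)])]))
E
```

```text
t: 7.5
position: [0.4849, -0.1617, 0.1461]
orientation: [[1.0, -0.017, -0.005], [-0.017, -1.0, 0.004], [-0.005, -0.004, -1.0]]
ft_force: [-0.1, -0.2, -0.3]
grip_width: 0.499
grip_force: 0.0
t: 7.7
position: [0.4855, -0.1643, 0.149]
orientation: [[1.0, -0.013, -0.003], [-0.013, -1.0, 0.001], [-0.003, -0.001, -1.0]]
ft_force: [0.2, -0.8, 0.3]
grip_width: 0.501
grip_force: 0.0
shift [-0.0005 -0.0006  0.1365] rot [-0.009  -0.0118  0.0858]
[ 0.4865 -0.1652  0.1505]
```

View pics/f1.png

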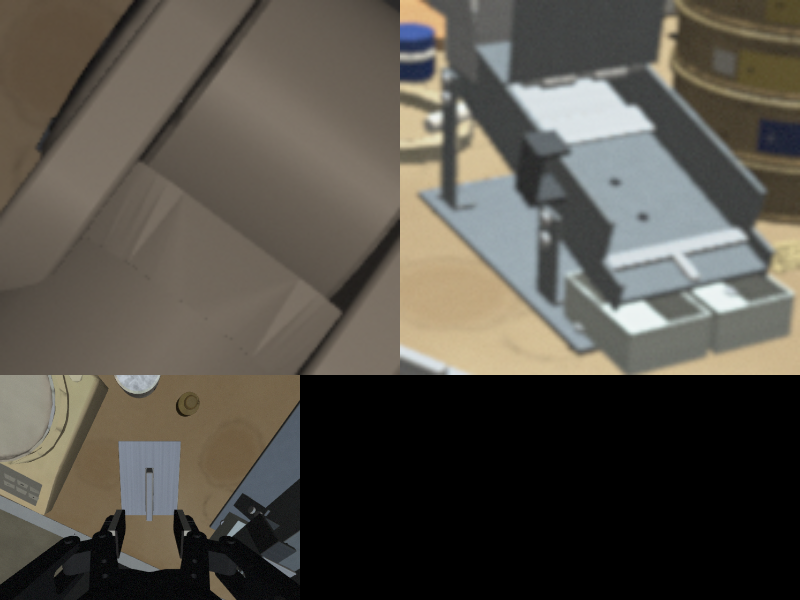

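The lid stands upright (scene crop); the bay is empty, with the sill strip around (680,250) and the upper liner's tail edge around (598,136). The wrist view shows the rib centred between the fingers.

```bash
echo '[-0.0005, -0.0006, 0.045, 0, 0, 0, -0.0005, -0.0006, 0.09, 0, 0, 0, -0.0005, -0.0006, 0.12, 0, 0, 0, -0.0005, -0.0006, 0.1365, 0, 0, 0, -0.0005, -0.0006, 0.1365, 0, 0, 0, -0.0005, -0.0006, 0.1365, 0, 0, 0]' | python3 shift.py 0.4
echo '[0, 0, 0, 0, 0, 0, 0, 0, 0, 0, 0, 0, 0, 0, 0, 0, 0, 0, 0, 0, 0, 0, 0, 0, 0, 0, 0, 0, 0, 0]' | python3 shift.py 0 80
python3 look.py g top scene >/dev/null; python3 - <<'E'
from geo import *
print(arm.observe()['position'],arm.observe()['orientation'])
import cv2
def crop(im,x,y,w,h,k):
    c=cv2.convertScaleAbs(cv2.resize(im[y:y+h,x:x+w],None,fx=k,fy=k,interpolation=cv2.INTER_CUBIC),alpha=1.4)
    for u in range((x+9)//10*10,x+w,10):
        cv2.line(c,((u-x)*k,0),((u-x)*k,6),(0,0,255),1)
        if u%20==0: cv2.putText(c,str(u),((u-x)*k-8,20),0,.35,(0,0,255),1)
    for v in range((y+9)//10*10,y+h,10):
        cv2.line(c,(0,(v-y)*k),(6,(v-y)*k),(0,0,255),1)
        if v%20==0: cv2.putText(c,str(v),(8,(v-y)*k+4),0,.35,(0,0,255),1)
    return c
t=cv2.imread('pics/g_top.png');s=cv2.imread('pics/g_scene.png')
cv2.imwrite('pics/g1.png',np.hstack([crop(t,278,185,100,140,4),crop(s,290,170,100,140,4)]))
E
```

```text
t: 8.35
position: [0.4873, -0.1647, 0.0151]
orientation: [[1.0, -0.016, 0.003], [-0.016, -1.0, -0.0], [0.003, 0.0, -1.0]]
ft_force: [0.1, 0.1, 0.2]
grip_width: 0.401
grip_force: 0.0
t: 8.85
position: [0.4876, -0.1642, 0.0153]
orientation: [[1.0, -0.015, 0.003], [-0.015, -1.0, -0.0], [0.003, 0.0, -1.0]]
ft_force: [-0.4, -0.2, 7.9]
grip_width: 0.097
grip_force: 79.8
[ 0.4877 -0.1641  0.0153] [[ 0.9999 -0.0151  0.0029]
 [-0.0151 -0.9999 -0.0004]
 [ 0.0029  0.0004 -1.    ]]
```

View pics/g1.png

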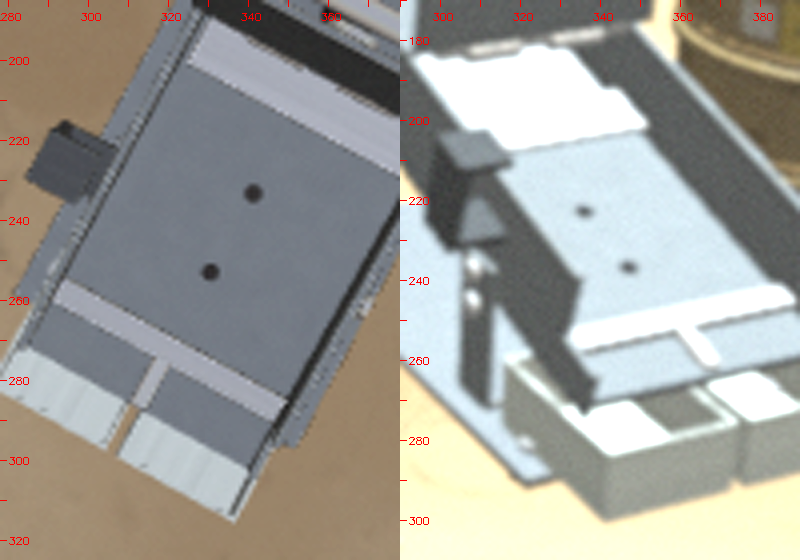

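```bash
python3 - <<'E'
from geo import *
R=Rc(); piv=np.array([.4028,-.3622,.1387]); P={}
for n,t,s in [('h1',(341.3,233.3),(336,222.8)),('h2',(330.5,253),(347,236.8)),('sL',(294.3,255),(333.8,250.8)),('sR',(350,285),(385,241.3)),('sdL',(285.5,263.5),(335,257.5))]:
    P[n],e=tri(t,s); print(n,P[n],round(e,4),R.T@(P[n]-piv))
d=P['h1']-P['h2'];print('holes yaw',np.degrees(np.arctan2(d[1],d[0])),np.degrees(np.arctan2(d[2],np.hypot(*d[:2]))))
d=P['sL']-P['sR'];print('sill yaw',np.degrees(np.arctan2(-d[0],d[1])),np.linalg.norm(d))
# z-consistent: project top pixels on the plane through the floor (chute z=c rel pivot)
h=(P['h1']+P['h2'])/2; f=(R.T@(h-piv))[2]
print('floor z',f)
for n,uv,z in [('h1',(341.3,233.3),0),('h2',(330.5,253),0),('sL',(294.3,255),.005),('sR',(350,285),.005),('tailL',(325,200.5),.0115),('tailR',(378,228),.0115)]:
    for ff in (f,-.056):
        o,dd=ray('top',*uv); nn=R[:,2]; p0=piv+nn*(ff+z); q=o+dd*(nn@(p0-o))/(nn@dd); print(n,q,R.T@(q-piv))
E
```

```text
h1 [ 0.4336 -0.3798  0.0828] 0.0027 [ 0.0198 -0.0001 -0.0631]
h2 [ 0.3999 -0.3608  0.0724] 0.0023 [-0.0203 -0.0002 -0.0632]
sL [ 0.3936 -0.2982  0.0736] 0.0091 [-0.055   0.0512 -0.0527]
sR [ 0.3438 -0.3943  0.0674] 0.0021 [-0.0528 -0.057  -0.0597]
sdL [ 0.3801 -0.2818  0.0724] 0.0062 [-0.0745  0.0588 -0.0487]
holes yaw -29.46560887972604 15.0426544498849
sill yaw -27.41367524080128 0.10842752711696253
floor z -0.06315449325623664
h1 [ 0.4348 -0.3792  0.083 ] [ 0.0205  0.001  -0.0632]
h1 [ 0.434  -0.3785  0.0902] [ 0.0215  0.0012 -0.056 ]
h2 [ 0.4009 -0.3602  0.0726] [-0.0196  0.0008 -0.0632]
h2 [ 0.4005 -0.3597  0.0799] [-0.0184  0.001  -0.056 ]
sL [ 0.398  -0.2961  0.0687] [-0.0536  0.0552 -0.0582]
sL [ 0.3976 -0.2961  0.076 ] [-0.0521  0.0549 -0.051 ]
sR [ 0.3448 -0.3937  0.0691] [-0.0518 -0.056  -0.0582]
sR [ 0.3447 -0.3929  0.0764] [-0.0503 -0.0553 -0.051 ]
tailL [ 0.4901 -0.3503  0.104 ] [ 0.0588  0.0534 -0.0517]
tailL [ 0.489  -0.3498  0.1111] [ 0.0594  0.0532 -0.0445]
tailR [ 0.4413 -0.4405  0.1045] [ 0.0608 -0.0491 -0.0517]
tailR [ 0.4405 -0.4393  0.1116] [ 0.0614 -0.0486 -0.0445]
```

```bash
python3 - <<'E'
from station import arm, imaging
print(arm.observe()['joint_positions'])
E
echo '[0, 0, 0, 0, 0, 0, 0, 0, 0, 0, 0, 0, 0, 0, -0.03, 0, 0, 0, 0, 0, -0.06, 0, 0, 0, 0, 0, -0.06, 0, 0, -8, 0, 0, -0.06, 0, 0, -16, 0, 0, -0.06, 0, 0, -24, 0, 0, -0.06, 0, 0, -32]' | python3 shift.py 0.4
```

```text
[ 31.33479784  26.04380518 -21.18749377 116.93842166  14.49208744
  39.30226997 -90.01312972]
t: 9.75
position: [0.486, -0.1634, 0.0734]
orientation: [[0.853, 0.522, -0.0], [0.522, -0.853, 0.001], [0.0, -0.001, -1.0]]
ft_force: [0.6, -1.1, 0.2]
grip_width: 0.402
grip_force: 0.0
```

```bash
echo '[0, 0, 0, 0, 0, -8.5, 0, 0, 0, 0, 0, -17, 0, 0, 0, 0, 0, -25.5, 0, 0, 0, 0, 0, -34, 0, 0, 0, 0, 0, -42.5, 0, 0, 0, 0, 0, -51, 0, 0, 0, 0, 0, -59.5, 0, 0, 0, 0, 0, -68]' | python3 shift.py >/dev/null
echo '[0, 0, 0, 0, 0, -8.5, 0, 0, 0, 0, 0, -17, 0, 0, 0, 0, 0, -25.5, 0, 0, 0, 0, 0, -34, 0, 0, 0, 0, 0, -42.5, 0, 0, 0, 0, 0, -51, 0, 0, 0, 0, 0, -59.5, 0, 0, 0, 0, 0, -68]' | python3 shift.py > /dev/null
echo '[0, 0, 0, 0, 0, -8.5, 0, 0, 0, 0, 0, -12, 0, 0, 0, 0, 0, -12, 0, 0, 0, 0, 0, -12]' | python3 shift.py
python3 - <<'E'
from geo import *
a=np.radians(-.87); T=tool([-np.sin(a),np.cos(a),0],[0,0,-1]); go([.4846,-.1641,.0145],T); print(arm.observe()['joint_positions'])
E
```

```text
t: 11.75
position: [0.486, -0.1635, 0.0732]
orientation: [[-1.0, 0.016, -0.001], [0.016, 1.0, 0.001], [0.001, 0.001, -1.0]]
ft_force: [0.2, -0.4, 0.6]
grip_width: 0.404
grip_force: 0.0
shift [ 0.0013 -0.0007  0.0587] rot [ 0.076  -0.0325 -0.0691]
[ 63.3616  32.4312 -62.9652 114.4065  35.4728  55.2049  71.4307]
```

```bash
echo '[0.0013, -0.0007, 0.03, 0, 0, 0, 0.0013, -0.0007, 0.05, 0, 0, 0, 0.0013, -0.0007, 0.0587, 0, 0, 0, 0.0013, -0.0007, 0.0587, 0, 0, 0, 0.0013, -0.0007, 0.0587, 0, 0, 0]' | python3 shift.py
echo '[0, 0, 0, 0, 0, 0, 0, 0, 0, 0, 0, 0, 0, 0, 0, 0, 0, 0, 0, 0, 0, 0, 0, 0, 0, 0, 0, 0, 0, 0]' | python3 shift.py 0 80
python3 look.py h top >/dev/null
python3 - <<'E'
from geo import *
s=arm.observe(); print(s['position'],s['orientation'],s['joint_positions'])
E
echo '[0, 0, -0.03, 0, 0, 0, 0, 0, -0.07, 0, 0, 0, 0, 0, -0.11, 0, 0, 0, 0, 0, -0.15, 0, 0, 0, 0, 0, -0.15, 0, 0, 0]' | python3 shift.py
cat >> geo.py <<'E'
piv=np.array([.4028,-.3622,.1387]); R15=Rc(); O=piv+R15@[-.0643,.0003,-.0632]
TL=np.array([.003,0,.0147])   # TCP in liner frame
def place(xu,zu,delta,y=0,show=True):
    "pose of TCP for liner upper edge at chute (xu,y,zu), nose-down delta deg relative to the floor"
    RL=Rc(15-delta); o=O+R15@[xu,y,zu]-RL@[.065,0,0]
    T=tool(RL[:,1],-RL[:,2]); p=o+RL@TL
    if show: go(p,T)
    return p,T
def where():
    s=arm.observe(); R=s['orientation']; RL=np.column_stack([-R[:,0],R[:,1],-R[:,2]])
    o=s['position']-RL@TL
    for n,e in (('up',.065),('low',-.065)): print(n,R15.T@(o+RL@[e,0,0]-O),end=' ')
    print('rot',np.degrees(Ro.from_matrix(R15.T@RL).as_rotvec()),'F',R15.T@s['ft_force'])
E
python3 - <<'E'
from geo import *
place(.105,.08,3); print(arm.observe()['position'])
E
```

```text
t: 12.25
position: [0.4854, -0.1639, 0.0152]
orientation: [[-1.0, 0.015, 0.001], [0.015, 1.0, 0.001], [-0.001, 0.001, -1.0]]
ft_force: [0.8, -0.5, 0.1]
grip_width: 0.397
grip_force: 0.0
t: 12.75
position: [0.4856, -0.1641, 0.0157]
orientation: [[-1.0, 0.015, 0.001], [0.015, 1.0, 0.0], [-0.001, 0.001, -1.0]]
ft_force: [-1.3, 0.4, 6.6]
grip_width: 0.1
grip_force: 79.3
[ 0.4856 -0.1641  0.0157] [[-0.9999  0.015   0.0012]
 [ 0.015   0.9999  0.0005]
 [-0.0012  0.0005 -1.    ]] [ 59.3647  36.8519 -57.9402 116.4311  41.4839  50.0415  67.0001]
t: 13.3
position: [0.4883, -0.1645, 0.1691]
orientation: [[-1.0, 0.015, 0.008], [0.015, 1.0, -0.002], [-0.008, -0.002, -1.0]]
ft_force: [1.2, 0.2, -4.1]
grip_width: 0.103
grip_force: 79.1
shift [ 0.1076 -0.185   0.0017] rot [  3.0064 -11.2473  28.5148]
[ 0.4883 -0.1645  0.1691]
```

```bash
sed -i 's/TL=np.array(\[.003,0,.0147\])/TL=np.array([.004,0,.0157])/' geo.py
echo '[0, 0, -0.02, 0, 0, 0, 0.01, -0.02, -0.04, 0, -1, 5, 0.03, -0.05, -0.05, 1, -3, 10, 0.05, -0.08, -0.05, 1.5, -5, 15, 0.07, -0.115, -0.05, 2, -7, 20, 0.085, -0.15, -0.05, 2.5, -9, 25, 0.1, -0.17, -0.05, 3, -11.2, 28.5, 0.1076, -0.185, -0.05, 3, -11.2, 28.5]' | python3 shift.py
echo '[0, 0, 0, 0, 0, 0, 0, 0, 0, 0, 0, 0]' | python3 shift.py
python3 - <<'E'
from geo import *
where(); place(.105,.03,3); print(arm.observe()['joint_positions'])
E
```

```text
t: 14.1
position: [0.3698, -0.3483, 0.212]
orientation: [[-0.853, 0.496, 0.165], [0.486, 0.868, -0.098], [-0.192, -0.003, -0.981]]
ft_force: [-0.3, -0.5, -3.6]
grip_width: 0.099
grip_force: 79.0
t: 14.3
position: [0.375, -0.3467, 0.2138]
orientation: [[-0.854, 0.49, 0.172], [0.481, 0.872, -0.096], [-0.197, 0.0, -0.98]]
ft_force: [0.5, -0.0, -3.9]
grip_width: 0.099
grip_force: 79.1
up [ 0.1128 -0.0003  0.1244] low [-0.0169 -0.0006  0.1327] rot [0.0511 3.6417 0.126 ] F [-0.5641  0.2296 -3.8605]
shift [0.002  0.0004 0.0954] rot [ 0.0477 -0.6417  0.1272]
[105.333    9.967  -71.5784 114.8918  10.7471  50.9854  89.6101]
```

```bash
echo '[0.001, 0.0004, 0.02, 0, -0.3, 0.1, 0.002, 0.0004, 0.045, 0, -0.64, 0.127, 0.002, 0.0004, 0.07, 0, -0.64, 0.127, 0.002, 0.0004, 0.095, 0, -0.64, 0.127, 0.002, 0.0004, 0.095, 0, -0.64, 0.127, 0.002, 0.0004, 0.095, 0, -0.64, 0.127]' | python3 shift.py
python3 look.py i top scene > /dev/null
python3 - <<'E'
from geo import *
where(); place(.105,.0,3); print(arm.observe()['joint_positions'])
import cv2
t=cv2.imread('pics/i_top.png')[170:320,270:430]; s=cv2.imread('pics/i_scene.png')[150:300,250:410]
cv2.imwrite('pics/i1.png',np.hstack([cv2.resize(x,None,fx=2.5,fy=2.5) for x in (t,s)]))
E
```

```text
t: 14.9
position: [0.3909, -0.3539, 0.1209]
orientation: [[-0.852, 0.49, 0.182], [0.48, 0.872, -0.102], [-0.209, 0.001, -0.978]]
ft_force: [0.7, 0.5, -2.9]
grip_width: 0.098
grip_force: 79.2
up [ 0.107  -0.0003  0.0321] low [-0.0229 -0.0004  0.0385] rot [-0.0605  2.8155  0.0353] F [-1.6751  0.3666 -3.9212]
shift [0.0004 0.0004 0.032 ] rot [-0.0614  0.1845  0.0337]
[ 92.1722  19.9807 -62.066  119.3501  25.9689  41.2514  75.7923]
```

View pics/i1.png

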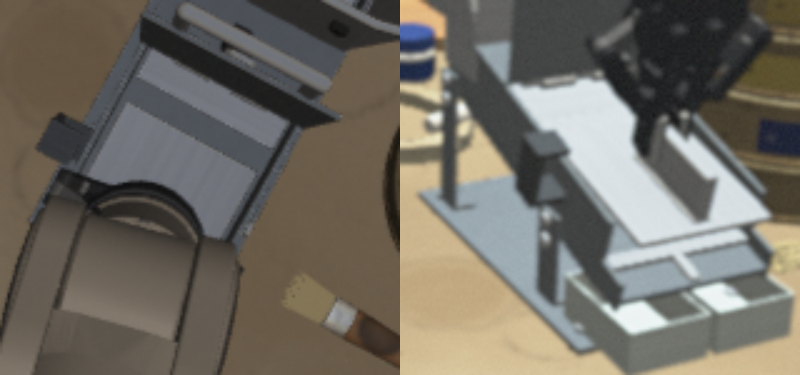

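The top crop shows the liner's nose edge from about (128,102) to (255,170), square to the walls and short of the tail edge; the scene crop shows it held level above the bay.

```bash
python3 - <<'E'
from geo import *
for uv in [(270+128/2.5,170+102/2.5),(270+255/2.5,170+170/2.5)]:
    o,d=ray('top',*uv); n=R15[:,2]; p0=O+n*.037; q=o+d*(n@(p0-o))/(n@d); print(R15.T@(q-O))
E
echo '[0, 0, 0.012, 0, 0, 0, 0, 0, 0.02, 0, 0.2, 0, 0, 0, 0.024, 0, 0.2, 0, 0, 0, 0.024, 0, 0.2, 0, 0, 0, 0.024, 0, 0.2, 0]' | python3 shift.py
python3 -c "
from geo import *
where()"
```

```text
[0.1069 0.0497 0.037 ]
[ 0.1077 -0.0468  0.037 ]
t: 15.5
position: [0.3939, -0.3584, 0.0978]
orientation: [[-0.851, 0.494, 0.179], [0.483, 0.87, -0.103], [-0.206, -0.001, -0.979]]
ft_force: [0.7, 0.0, -3.7]
grip_width: 0.101
grip_force: 79.1
up [ 0.1044 -0.0014  0.0072] low [-0.0254 -0.0013  0.0142] rot [-0.083   3.1094 -0.0675] F [-0.3825  0.3517 -3.694 ]
```

```bash
for i in 1; do echo '[0, 0, 0.002, 0, 0, 0, 0, 0, 0.003, 0, 0, 0, 0, 0, 0.003, 0, 0, 0]' | python3 shift.py | grep ft_; python3 -c "
from geo import *
where()"; echo '[0, 0, 0.001, 0, 0, 0, 0, 0, 0.002, 0, 0, 0, 0, 0, 0.002, 0, 0, 0]' | python3 shift.py|grep ft_; python3 -c "
from geo import *
where()"; done
```

```text
ft_force: [-0.4, 0.4, -4.1]
up [ 0.1038 -0.0015  0.0038] low [-0.026  -0.0013  0.0109] rot [-0.0791  3.1479 -0.0724] F [-1.5762  0.1787 -3.834 ]
ft_force: [-0.3, 0.0, -3.3]
up [ 0.1037 -0.0014  0.0017] low [-0.0261 -0.0013  0.0088] rot [-0.071   3.1548 -0.0686] F [-1.094  -0.1402 -3.1043]
```

```bash
echo '[0, 0, 0.001, 0, 0, 0, 0, 0, 0.0015, 0, 0, 0, 0, 0, 0.0015, 0, 0, 0]' | python3 shift.py|grep ft_; python3 -c "
from geo import *
where()"; echo '[0, 0, 0.001, 0, 0, 0, 0, 0, 0.001, 0, 0, 0, 0, 0, 0.001, 0, 0, 0]' | python3 shift.py |grep ft_; python3 -c "
from geo import *
where()"
```

```text
ft_force: [0.0, -0.8, -3.6]
up [ 0.1036 -0.0014  0.0003] low [-0.0262 -0.0013  0.0074] rot [-0.0737  3.1501 -0.0661] F [-0.5317 -0.6672 -3.6132]
ft_force: [-0.1, 0.1, -3.6]
up [ 0.1038 -0.0015 -0.0006] low [-0.026  -0.0013  0.0065] rot [-0.0759  3.1304 -0.0683] F [-1.0539  0.094  -3.4744]
```

```bash
echo '[-0.004, 0, -0.0015, 0, 0.5, 0, -0.009, 0, -0.0012, 0, 0.5, 0, -0.013, 0, -0.0012, 0, 0.5, 0, -0.013, 0, -0.0012, 0, 0.5, 0]' | python3 shift.py|grep ft_; python3 -c "
from geo import *
where()"; echo '[0, 0, 0.001, 0, 0, 0, 0, 0, 0.001, 0, 0, 0, 0, 0, 0.001, 0, 0, 0]' | python3 shift.py |grep ft_; python3 -c "
from geo import *
where()"
```

```text
ft_force: [-0.6, 0.7, -3.7]
up [ 0.1178 -0.0013 -0.0005] low [-0.0119 -0.0011  0.0075] rot [-0.0456  3.5623 -0.0642] F [-1.8206  0.2957 -3.3744]
ft_force: [-1.9, 0.7, 3.2]
up [ 0.1173 -0.0013 -0.0012] low [-0.0125 -0.0012  0.0069] rot [-0.0879  3.5584 -0.0568] F [-1.0951 -0.3094  3.5613]
```

```bash
echo '[0, 0, -0.0006, 0, 0, 0, -0.004, 0, -0.0009, 0, 0, 0, -0.008, 0, -0.0011, 0, 0, 0, -0.012, 0, -0.0013, 0, 0, 0, -0.015, 0, -0.0015, 0, 0, 0, -0.015, 0, -0.0015, 0, 0, 0]' | python3 shift.py|grep ft_; python3 -c "
from geo import *
where()"
```

```text
ft_force: [-6.1, 3.5, 5.7]
up [ 0.129  -0.0019 -0.0016] low [-0.0007 -0.0017  0.0074] rot [-0.1549  3.9599 -0.0834] F [-5.3093  0.0385  7.3082]
```

```bash
echo '[0, 0, -0.001, 0, 0, 0, 0, 0, -0.001, 0, 0, 0]' | python3 shift.py|grep ft_; python3 -c "
from geo import *
where()"; echo '[-0.004, 0, -0.0003, 0, 0, 0, -0.007, 0, -0.0005, 0, 0, 0, -0.007, 0, -0.0005, 0, 0, 0]' | python3 shift.py|grep ft_;python3 -c "
from geo import *
where()"
```

```text
ft_force: [-0.4, -0.2, -3.8]
up [ 0.1308 -0.0017 -0.0006] low [ 0.0011 -0.0015  0.0078] rot [-0.0711  3.7114 -0.083 ] F [-1.2572 -0.3468 -3.5655]
ft_force: [0.8, 0.8, -2.6]
up [ 0.1395 -0.0014 -0.0001] low [ 0.0098 -0.0012  0.0081] rot [-0.0468  3.5836 -0.0698] F [-0.4145  1.1099 -2.5963]
```

```bash
echo '[-0.003, 0, 0, 0, 0, 0, -0.006, 0, 0, 0, 0, 0, -0.006, 0, 0, 0, 0, 0, -0.006, 0, 0, 0, 0, 0]' | python3 shift.py|grep ft_;python3 -c "
from geo import *
where()"
```

```text
ft_force: [-0.7, 0.0, -3.4]
up [ 0.1447 -0.0015 -0.0005] low [ 0.0149 -0.0013  0.0078] rot [-0.0719  3.6454 -0.0666] F [-1.4834 -0.315  -3.0744]
```

```bash
python3 -c "
from geo import *
place(.146,-.0005,0)"
```

```text
shift [-0.0005  0.0014  0.0038] rot [-0.0719 -3.6454 -0.0666]
```

```bash
echo '[-0.001, 0, 0.0004, 0, -0.4, 0, -0.001, 0, 0.0009, 0, -0.9, 0, -0.001, 0, 0.0014, 0, -1.4, 0, -0.001, 0, 0.0019, 0, -1.9, 0, -0.001, 0, 0.0024, 0, -2.4, 0, -0.001, 0, 0.0028, 0, -2.8, 0, -0.001, 0, 0.0028, 0, -2.8, 0]' | python3 shift.py|grep ft_;python3 -c "
from geo import *
where();place(.146,-.0005,0)"
```

```text
ft_force: [-0.2, -0.6, -3.4]
up [ 0.1458 -0.0016 -0.0005] low [ 0.0159 -0.0015  0.0015] rot [-0.0925  0.8613 -0.0679] F [-0.7115 -0.6435 -3.3433]
shift [0.0001 0.0015 0.0009] rot [-0.0925 -0.8613 -0.0679]
```

```bash
echo '[0, 0, 0.0004, -0.05, -0.4, 0, 0, 0, 0.0009, -0.09, -0.86, 0, 0, 0, 0.0012, -0.09, -0.86, 0, 0, 0, 0.0015, -0.09, -0.86, 0, 0, 0, 0.0015, -0.09, -0.86, 0]' | python3 shift.py|grep ft_;python3 -c "
from geo import *
where();print(arm.observe()['wrist_torque'])"
```

```text
ft_force: [-2.3, 0.8, 1.2]
up [ 0.1466 -0.0015 -0.0008] low [ 0.0166 -0.0014 -0.0008] rot [-0.0104  0.0021 -0.0676] F [-1.9937 -0.4328  1.816 ]
[0.4474 0.8424 0.0157]
```

```bash
echo '[0, 0, 0.0005, 0, 0, 0, 0, 0, 0.001, 0, 0, 0, 0, 0, 0.001, 0, 0, 0, 0, 0, 0.001, 0, 0, 0]' | python3 shift.py|grep ft_;python3 -c "
from geo import *
where();print(arm.observe()['wrist_torque'])"
```

```text
ft_force: [-8.2, 2.9, 15.3]
up [ 0.1465 -0.0015 -0.0009] low [ 0.0165 -0.0014 -0.0008] rot [-0.0939  0.0563 -0.0586] F [-4.3105 -1.4874 16.9514]
[ 1.0403  1.3997 -0.0064]
```

```bash
echo '[0, 0, 0, 0, 0, 0, 0, 0, 0, 0, 0, 0, 0, 0, 0, 0, 0, 0, 0, 0, 0, 0, 0, 0, 0, 0, 0, 0, 0, 0]' | python3 shift.py|grep -E 'ft_|t:|grip';python3 -c "
from geo import *
where();print(arm.finish_job())"
```

```text
t: 21.0
ft_force: [-8.5, 6.2, 14.5]
grip_width: 0.098
grip_force: 82.3
up [ 0.1465 -0.0016 -0.0009] low [ 0.0165 -0.0014 -0.0007] rot [-0.0965  0.0506 -0.0593] F [-6.3665  1.2003 16.7057]
the job is handed in; nothing more can be done
None
```

I handed the job in at 21 s; no verdict came back. By my measurements the liner lies flat behind the sill, its plain edge about 23 mm under the upper liner's tail, pressed down with about 20 N. The lid is open to about 1.75 rad. I did not re-check the upper liner, tin or weight by camera at the end.

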